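Park the lock plunger of a slab-saw carriage and run the carriage to its stop

TASK

The gem saw's carriage is locked: pull the red T-handle of the leaning spring plunger right out, twist it counter-clockwise (seen from its handle end) into its rest notch and let go, so that it stays retracted by itself. Then slide the carriage by its black grip up against the yellow stop so that they touch, gently enough that the stop does not shift. Let go, and leave the other things on the bench as they are.

Things in the scene. Friction and masses are not known exactly. Their poses are not given: they have to be found in the camera images.
- bed: green carriage bed plate 260 x 360 x 15 mm, fixed to the bench; origin on the bench surface 10 mm off the plate's centre (plate x from -120 to 140 mm, y +-180 mm). Its z is up, its y runs along the two guide rods, its x points away from the plunger side towards the carriage. Two grey cheeks (70 mm high over the plate, tops 85 mm over the bench, outer faces 66 mm apart) carry the plunger at y = -50 mm
- knob_grip (a point): centre of the red T-handle bar of the plunger: bar 62 mm long (this point's y), 14 mm thick (its x), 22 mm deep (its z). The point's z is the plunger axis, pointing up out of the handle; it leans 30 degrees from vertical towards the bed's -x. Under the bar are 32 mm of bare shaft of 14 mm diameter (when in), then the steel castellated collar with brass rest notches, 42 mm wide. The point moves with pull and twist; when locked its y is level, along the bed's y
- plunger (a joint): pull of the plunger out along its axis in m, 0 = fully in (locked), hard stop at 0.0185. Spring: 8 N at 0, 285 N/m more as it is pulled (13.3 N at the stop). It can be twisted only when pulled beyond 0.016; parked in the rest notch it stands at 0.011, and the lock pin is clear of the carriage from there on; let go anywhere else it springs back in
- twist (a joint): twist of the T-handle about the plunger axis in rad, positive counter-clockwise seen from the handle end: 0 when locked in its deep slot, 1.2 at the rest notch (5 mm deep, holds the twist within about 0.1), stop at 1.24
- carriage (a joint): travel of the aluminium carriage along the bed's +y in m, 0 = locked position (1.5 mm play); slides with about 3 N of friction once the plunger is parked; it reaches the yellow stop after 0.060 to 0.110, depending on where the stop is set
- carriage_grip (a point): point 16 mm below the top of the carriage's black upright grip, 100 mm over the bench and on the grip's centre line; the grip is 16 mm thick along the bed's y, 36 mm along its x, its top 116 mm over the bench, and it stands 64 mm clear above the carriage's 52 mm high deck; axes as the bed. A clamped amber stone stands beside it towards the plunger (48 mm off, top 83 mm over the bench)
- carriage_face (a point): centre of the carriage's +y end face, 37 mm over the bench; axes as the bed. The carriage block is 100 mm wide, its deck 52 mm over the bench
- stop_face (a point): centre of the face of the yellow stop block (100 x 20 x 34 mm, top 56 mm over the bench) that the carriage must touch; axes as the bed. The stop is clamped on the rods only by friction and shifts if pressed with more than about 25 N or knocked hard
- dop: bystander: brass cone dop standing on the bed, 30 mm wide, 85 mm tall, origin at its foot
- block: bystander: blue block 40 x 60 x 25 mm on the bed, origin under its centre
- gem: bystander: big faceted amber stone, 110 mm wide, 62 mm tall, origin under its centre
- handset: bystander: black handset 135 x 50 x 18 mm, origin under its centre
- driver: bystander: yellow screwdriver, 180 mm
- loupe: bystander: black loupe, 44 mm wide, 30 mm tall, origin under its centre
- dop2: bystander: steel cone dop standing on the bench, 30 mm wide, 85 mm tall, origin at its foot

How it is judged:
By the outcome, as a careful person would: the job done as asked, in the order asked, and still so for the second after the job is handed in, with the robot touching nothing.
It also fails if it takes over 51 s, if anything falls off the work surface, if the arm or the gripper's body presses on something with over 40 N, if the wrist force passes 120 N, or if a joint passes its speed limit or range.

ROBOT

A 6-joint arm with a two-finger parallel gripper is mounted at the origin on the work surface. World frame = base frame: x ahead of the robot, y to its left, z up, the work surface at z = 0. Lengths are in m, angles in degrees, forces in N, time in s.
With the tool pointing down it reaches from about 0.25 to 0.725 m from the base axis. Payload 9.7 kg.
Tool frame: the origin (TCP) lies at the very end of the fingers, on their centre line; the grasp point (between the pads) lies 19 mm behind it; z points along the fingers, y is the line along which they close (so a half turn about z gives the same grasp; the last joint's range is limited). The gripper opens to 85 mm and grips with 20 to 120 N. Pads are 22 mm wide; open, the fingers measure 114 mm over their backs; the gripper's body (76 mm by 85 mm) begins 54 mm behind the grasp point. The pads swing forward as they close: fully open they stand 13 mm farther back than shut.
Start: joints at [68.583, 4.979, 10.078, 95.1, 0, 90], TCP at [0.201, 0.512, 0.231] pointing down, gripper open.
Joint ranges: [-179.16, 179.16], [-48.56, 103.87], [-65.8, 70.77], [-126.05, 130.52], [-82.76, 87.17], [-180, 180]. Speed limits (degrees/s): [127.2, 127.2, 147.25, 180, 180, 180].

INTERFACE

Orientations are given as [roll, pitch, yaw] about the fixed x, y, z axes, in that order (R = Rz(yaw) Ry(pitch) Rx(roll)).
In Python, from workcell import telemetry, optics, workorder gives the robot as it stands.
- The arm moves only by the shell command python3 -m handwheel 'ROWS' [FORCE]. ROWS is JSON, a list of rows, each an object of numbers: "tx", "ty", "tz": the shift along the tool's x, y, z in m; "ax", "ay", "az": the turn, a rotation vector about the tool's x, y, z in degrees; "jaw": the gripper command: -1 is shut, 1 is fully open, values between are in proportion. A call has exactly 10 rows; each row shifts and turns the commanded pose from where the row before left it, along the tool's axes as they then stand; what a row does not reach is not made up. A row lasts 1/8 s, in which the tool goes at most 62.5 mm and 10.7 degrees, less where a joint would pass 70% of its speed; a pose out of reach is approached as far as the arm can. A call is refused whole if a number of a shift passes 0.0625 or a number of a turn 10.7, either way. A call with a gripper value outside its range is refused whole. The fingers move at their own pace and stop on an object; FORCE is the grip in N (left out, the last holds). Time passes only in rows, so rows that do not move let the fingers close, or fill a call up. It gives the time, the measured TCP pose, the force, the opening and the grip force at its end, in the units of the state.
- telemetry.get_obs(): the state, without advancing time (a new reading comes with each control period).
- optics.camera(name): name is "scene" or "side" or "wrist"; returns a dict with "color" (420x560x3 uint8, red, green, blue), "K" (3x3 intrinsics, pixels), "extrinsics" (4x4, takes a point from camera to world coordinates); the wrist camera has in their place "mount" (4x4, takes a point from camera to tool coordinates, whose origin is the TCP and whose axes are the flange's). Camera axes: x right, y down, z forward; pixel columns grow to the right and rows downward; lengths in m; the calibration is good to about 2 mm. A picture is of the moment at which its call begins: read the wrist's pose just before it. There is no depth.
- workorder.job_done(): hands the job in; it is judged then, once.
The state is a dict: "time": time; "q": joint angles; "qd": joint speeds; "joint_efforts": joint torques, N m; "ee_pos": TCP position; "tcp_rot": TCP orientation; "wrist_force": force on the tool from outside, world axes, zero at the start; "torque": the same for the moment, N m; "opening": finger opening in m; "grasp_force": force on a finger pad.
Only numpy, scipy, OpenCV 4.12 (cv2) and the standard library are available. Lean on these libraries where they do the work, as an engineer would, in place of code of your own. Each camera call takes 0.05 s, during which the arm holds its last target. There are 200 camera calls.

## Working session

There is one attempt and no reset: what is moved stays moved. The work goes in short steps, Python scripts to look and compute and a shell command to move; the robot and the scene stay as the last step left them, time stands still between calls to the robot, and variables do not carry over. Pictures are saved under pics/ and viewed, at most 10 in all, crops included, and the job is handed in when it is done.

```bash
mkdir -p pics; ls
python3 - <<'E'
from workcell import telemetry, optics
import cv2,numpy as np
print(telemetry.get_obs())
np.set_printoptions(precision=4,suppress=True)
for n in ["scene","side"]:
    c=optics.camera(n); cv2.imwrite(f"pics/{n}0.png",c["color"][:,:,::-1]); print(n,c["K"],c["extrinsics"])
c=optics.camera("wrist");cv2.imwrite("pics/wrist0.png",c["color"][:,:,::-1]);print(c["K"],c["mount"])
E
```

```text
pics
{'time': 0.0, 'q': array([ 6.85840714e+01,  5.01171121e+00,  1.00334349e+01,  9.50988259e+01,
       -4.58523351e-04,  9.00004087e+01]), 'qd': array([-0.00108515, -0.05911983,  0.08262077,  0.00207207, -0.0212246 ,
       -0.11268546]), 'joint_efforts': array([-3.71671291e-06, -5.20390391e+01,  4.64807189e+01,  1.62577943e-02,
       -1.62533922e-05, -2.90986111e-05]), 'ee_pos': array([0.20074296, 0.51181053, 0.23056807]), 'tcp_rot': array([-1.79922898e+02,  4.59072922e-04,  1.58583663e+02]), 'wrist_force': array([ 0.00259403, -0.14463861, -1.14904647]), 'torque': array([-0.05155357, -0.05774824, -0.0188381 ]), 'grasp_force': 0.0, 'opening': 0.08550837789449234}
scene [[500.7055   0.     281.1623]
 [  0.     500.7055 211.452 ]
 [  0.       0.       1.    ]] [[ 0.6601  0.5541 -0.5072  1.1889]
 [ 0.7511 -0.484   0.449  -0.5894]
 [ 0.0033 -0.6773 -0.7357  1.1145]
 [ 0.      0.      0.      1.    ]]
side [[488.0465   0.     282.4693]
 [  0.     488.0465 207.6428]
 [  0.       0.       1.    ]] [[-0.957  -0.2043  0.2058  0.1724]
 [-0.2895  0.7177 -0.6333  1.0317]
 [-0.0183 -0.6657 -0.746   1.3315]
 [ 0.      0.      0.      1.    ]]
[[295.8225   0.     283.1432]
 [  0.     295.8225 211.6469]
 [  0.       0.       1.    ]] [[ 0.0007 -0.9547 -0.2976  0.0774]
 [ 1.      0.0006  0.0004  0.0012]
 [-0.0002 -0.2976  0.9547 -0.1435]
 [ 0.      0.      0.      1.    ]]
```

View pics/scene0.png

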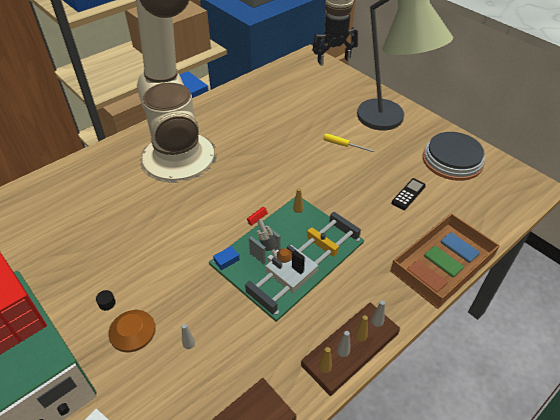

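View pics/side0.png

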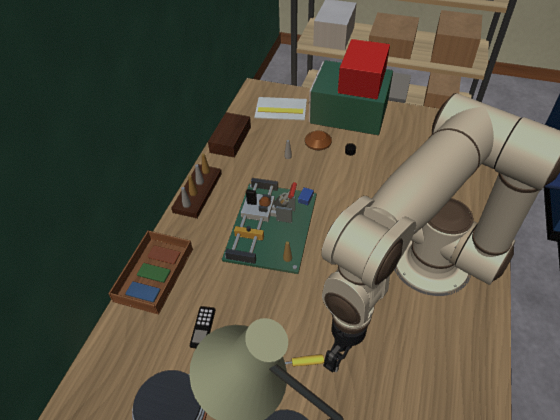

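The scene view shows the bed with corners at about (210,263), (298,198), (363,240) and (278,319). The red T-handle is at (258,215), the black grip at (298,262) and the yellow stop at (323,240). In the side view the handle is at (293,190), the grip at (251,198) and the stop at (249,233).

```bash
cat > h.py <<'E'
import numpy as np,cv2
from scipy.spatial.transform import Rotation as Ro
from workcell import telemetry, optics
np.set_printoptions(precision=4,suppress=True)
def tcp():
    o=telemetry.get_obs();T=np.eye(4);T[:3,:3]=Ro.from_euler('xyz',o['tcp_rot'],degrees=True).as_matrix();T[:3,3]=o['ee_pos'];return T
def cam(n):
    T=tcp() if n=="wrist" else None
    c=optics.camera(n); E=T@c["mount"] if n=="wrist" else c["extrinsics"]
    return c["color"],c["K"],E
def ray(K,E,p):
    p=np.atleast_2d(p); d=np.c_[p,np.ones(len(p))]@np.linalg.inv(K).T@E[:3,:3].T
    return E[:3,3],d/np.linalg.norm(d,axis=1)[:,None]
def onz(K,E,p,z):
    o,d=ray(K,E,p); return o+d*((z-o[2])/d[:,2])[:,None]
def tri(rs):
    A=sum(np.eye(3)-np.outer(d,d) for o,d in rs);b=sum((np.eye(3)-np.outer(d,d))@o for o,d in rs);return np.linalg.solve(A,b)
def proj(K,E,P):
    q=(np.atleast_2d(P)-E[:3,3])@E[:3,:3]@K.T; return q[:,:2]/q[:,2:]
def mask(im,lo,hi,roi=None):
    m=cv2.inRange(cv2.cvtColor(im,cv2.COLOR_RGB2HSV),np.array(lo),np.array(hi))
    if roi: k=np.zeros_like(m);x0,y0,x1,y1=roi;k[y0:y1,x0:x1]=255;m&=k
    return m
def big(m):
    c,_=cv2.findContours(m,cv2.RETR_EXTERNAL,cv2.CHAIN_APPROX_NONE);return max(c,key=cv2.contourArea)
E
python3 - <<'E'
from h import *
R=dict(scene=(195,185,375,325),side=(215,170,325,275)); Z={}
for n in R:
    im,K,E=cam(n); Z[n]=(K,E)
    g=mask(im,(65,80,30),(95,255,255),R[n]); g=cv2.morphologyEx(g,cv2.MORPH_CLOSE,np.ones((9,9)))
    c=cv2.convexHull(big(g)); a=cv2.approxPolyDP(c,6,True)[:,0]
    print(n,a.tolist()); print(onz(K,E,a.astype(float),.015))
    rr=cv2.minAreaRect(big(mask(im,(0,150,120),(4,255,255),R[n]))|0) ; print('red',rr); Z[n+'r']=ray(K,E,rr[0])
    y=cv2.minAreaRect(big(mask(im,(17,170,150),(28,255,255),R[n]))); print('yel',y); print(onz(K,E,y[0],.05))
print(tri([(Z[n+'r'][0],Z[n+'r'][1][0]) for n in R]))
E
```

```text
scene [[303, 199], [363, 240], [275, 320], [209, 262], [293, 198]]
[[ 0.4359  0.166   0.015 ]
 [ 0.6664  0.1838  0.015 ]
 [ 0.6965 -0.1723  0.015 ]
 [ 0.4421 -0.1905  0.015 ]
 [ 0.4126  0.1458  0.015 ]]
red ((257.2799987792969, 215.04000854492188), (8.000001907348633, 20.800003051757812), 53.130104064941406)
yel ((322.7651062011719, 238.33558654785156), (33.752357482910156, 5.406930923461914), 34.99202346801758)
[[0.606  0.0801 0.05  ]]
side [[315, 194], [297, 272], [222, 259], [245, 195]]
[[ 0.4393 -0.1837  0.015 ]
 [ 0.4097  0.1681  0.015 ]
 [ 0.6624  0.1874  0.015 ]
 [ 0.6875 -0.108   0.015 ]]
red ((292.85003662109375, 189.4499969482422), (3.7947328090667725, 14.862703323364258), 18.434947967529297)
yel ((236.2000274658203, 227.9000244140625), (1.7888542413711548, 3.130495071411133), 63.43495178222656)
[[0.6506 0.0753 0.05  ]]
[ 0.4903 -0.057   0.1502]
```

```bash
cat >> h.py <<'E'
import json
def plan(p,R,n=10):
    "straight line rows from now to TCP pose p,R (tool axes as they stand)"
    T=tcp(); w=Ro.from_matrix(T[:3,:3].T@R).as_rotvec(degrees=True)
    print('dist',np.linalg.norm(p-T[:3,3]),'rotvec',w)
    pos=T[:3,3].copy(); s=(p-pos)/n; A=T[:3,:3]
    for i in range(n):
        d=np.round(A.T@s,4); a=np.round(w/n,1)
        print(json.dumps(dict(tx=d[0],ty=d[1],tz=d[2],ax=a[0],ay=a[1],az=a[2])))
        A=A@Ro.from_rotvec(w/n,degrees=True).as_matrix()
def bedR(yaw): return Ro.from_euler('z',yaw,degrees=True).as_matrix()
def kR(yaw): # tool rotation for plunger grasp
    B=bedR(yaw); kz=B@[-.5,0,.8660254]; ky=B@[0,1,0]; kx=np.cross(ky,kz); return np.c_[ky,kx,-kz]
E
python3 - <<'E'
from h import *
R=kR(5.1); h=np.array([.490,-.057,.150])
plan(h+.10*-R[:,2],R,10)
E
```

```text
dist 0.6213724878484481 rotvec [-26.8693 -16.5843  61.971 ]
{"tx": -0.0432, "ty": -0.0446, "tz": -0.0005, "ax": -2.7, "ay": -1.7, "az": 6.2}
{"tx": -0.0478, "ty": -0.0397, "tz": -0.0012, "ax": -2.7, "ay": -1.7, "az": 6.2}
{"tx": -0.0519, "ty": -0.0342, "tz": -0.0015, "ax": -2.7, "ay": -1.7, "az": 6.2}
{"tx": -0.0553, "ty": -0.0283, "tz": -0.0014, "ax": -2.7, "ay": -1.7, "az": 6.2}
{"tx": -0.058, "ty": -0.0221, "tz": -0.0009, "ax": -2.7, "ay": -1.7, "az": 6.2}
{"tx": -0.0601, "ty": -0.0157, "tz": -0.0001, "ax": -2.7, "ay": -1.7, "az": 6.2}
{"tx": -0.0614, "ty": -0.0092, "tz": 0.0011, "ax": -2.7, "ay": -1.7, "az": 6.2}
{"tx": -0.062, "ty": -0.0026, "tz": 0.0026, "ax": -2.7, "ay": -1.7, "az": 6.2}
{"tx": -0.0619, "ty": 0.004, "tz": 0.0044, "ax": -2.7, "ay": -1.7, "az": 6.2}
{"tx": -0.0609, "ty": 0.0104, "tz": 0.0065, "ax": -2.7, "ay": -1.7, "az": 6.2}
```

```bash
python3 -m handwheel '[{"tx":-0.043,"ty":-0.045,"ax":-2.7,"ay":-1.7,"az":6.2,"jaw":1},{"tx":-0.048,"ty":-0.040,"tz":-0.001,"ax":-2.7,"ay":-1.7,"az":6.2,"jaw":1},{"tx":-0.052,"ty":-0.034,"tz":-0.001,"ax":-2.7,"ay":-1.7,"az":6.2,"jaw":1},{"tx":-0.055,"ty":-0.028,"tz":-0.001,"ax":-2.7,"ay":-1.7,"az":6.2,"jaw":1},{"tx":-0.058,"ty":-0.022,"tz":-0.001,"ax":-2.7,"ay":-1.7,"az":6.2,"jaw":1},{"tx":-0.060,"ty":-0.016,"ax":-2.7,"ay":-1.7,"az":6.2,"jaw":1},{"tx":-0.061,"ty":-0.009,"tz":0.001,"ax":-2.7,"ay":-1.7,"az":6.2,"jaw":1},{"tx":-0.062,"ty":-0.003,"tz":0.003,"ax":-2.7,"ay":-1.7,"az":6.2,"jaw":1},{"tx":-0.062,"ty":0.004,"tz":0.004,"ax":-2.7,"ay":-1.7,"az":6.2,"jaw":1},{"tx":-0.061,"ty":0.010,"tz":0.006,"ax":-2.7,"ay":-1.7,"az":6.2,"jaw":1}]' 60
python3 - <<'E'
from h import *
R=kR(5.1); h=np.array([.490,-.057,.150])
o=telemetry.get_obs(); print(o['q'],o['ee_pos'],o['tcp_rot'])
plan(h+.10*-R[:,2],R,10)
im,K,E=cam("wrist"); cv2.imwrite("pics/w1.png",im[:,:,::-1])
E
```

```text
[68.5834  4.9942 10.059  95.0986 -0.0012 90.0009] [0.2008 0.5119 0.231 ] [-179.9661    0.0012  158.5825]
dist 0.6213724878484481 rotvec [-26.8693 -16.5843  61.971 ]
{"tx": -0.0432, "ty": -0.0446, "tz": -0.0005, "ax": -2.7, "ay": -1.7, "az": 6.2}
{"tx": -0.0478, "ty": -0.0397, "tz": -0.0012, "ax": -2.7, "ay": -1.7, "az": 6.2}
{"tx": -0.0519, "ty": -0.0342, "tz": -0.0015, "ax": -2.7, "ay": -1.7, "az": 6.2}
{"tx": -0.0553, "ty": -0.0283, "tz": -0.0014, "ax": -2.7, "ay": -1.7, "az": 6.2}
{"tx": -0.058, "ty": -0.0221, "tz": -0.0009, "ax": -2.7, "ay": -1.7, "az": 6.2}
{"tx": -0.0601, "ty": -0.0157, "tz": -0.0001, "ax": -2.7, "ay": -1.7, "az": 6.2}
{"tx": -0.0614, "ty": -0.0092, "tz": 0.0011, "ax": -2.7, "ay": -1.7, "az": 6.2}
{"tx": -0.062, "ty": -0.0026, "tz": 0.0026, "ax": -2.7, "ay": -1.7, "az": 6.2}
{"tx": -0.0619, "ty": 0.004, "tz": 0.0044, "ax": -2.7, "ay": -1.7, "az": 6.2}
{"tx": -0.0609, "ty": 0.0104, "tz": 0.0065, "ax": -2.7, "ay": -1.7, "az": 6.2}$[0]: bad value
```

View pics/w1.png

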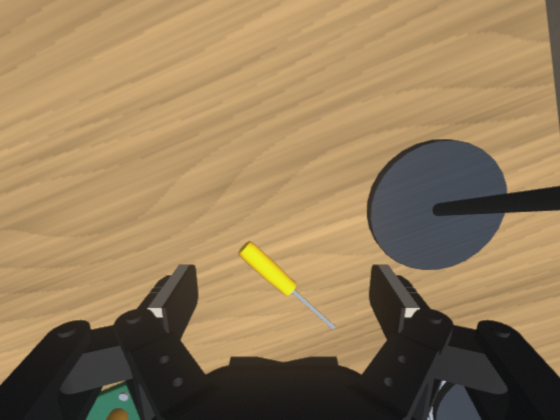

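The call was refused, probably because row 0 has no tz, so the arm is still at the start. The picture shows the screwdriver at (267,268) and the lamp foot at (438,205). I'll resend it with every key filled in.

```bash
python3 -m handwheel '[{"tx":-0.043,"ty":-0.045,"tz":0,"ax":-2.7,"ay":-1.7,"az":6.2,"jaw":1},{"tx":-0.048,"ty":-0.040,"tz":-0.001,"ax":-2.7,"ay":-1.7,"az":6.2,"jaw":1},{"tx":-0.052,"ty":-0.034,"tz":-0.001,"ax":-2.7,"ay":-1.7,"az":6.2,"jaw":1},{"tx":-0.055,"ty":-0.028,"tz":-0.001,"ax":-2.7,"ay":-1.7,"az":6.2,"jaw":1},{"tx":-0.058,"ty":-0.022,"tz":-0.001,"ax":-2.7,"ay":-1.7,"az":6.2,"jaw":1},{"tx":-0.060,"ty":-0.016,"tz":0,"ax":-2.7,"ay":-1.7,"az":6.2,"jaw":1},{"tx":-0.061,"ty":-0.009,"tz":0.001,"ax":-2.7,"ay":-1.7,"az":6.2,"jaw":1},{"tx":-0.062,"ty":-0.003,"tz":0.003,"ax":-2.7,"ay":-1.7,"az":6.2,"jaw":1},{"tx":-0.062,"ty":0.004,"tz":0.004,"ax":-2.7,"ay":-1.7,"az":6.2,"jaw":1},{"tx":-0.061,"ty":0.010,"tz":0.006,"ax":-2.7,"ay":-1.7,"az":6.2,"jaw":1}]' 60
python3 - <<'E'
from h import *
R=kR(5.1); h=np.array([.490,-.057,.150])
o=telemetry.get_obs(); print(o['time'],o['q'],o['ee_pos'],o['tcp_rot'])
plan(h+.10*-R[:,2],R,5)
im,K,E=cam("wrist"); cv2.imwrite("pics/w2.png",im[:,:,::-1])
E
```

```text
time: 1.55
ee_pos: [0.4387, -0.0624, 0.2373]
tcp_rot: [149.5, 0.2, 94.9]
wrist_force: [0.6, 0.9, 0.6]
opening: 0.0854
grasp_force: 0.0
1.55 [-14.0411 -40.1086 -29.8791  71.0859   9.2639  73.4416] [ 0.4387 -0.0624  0.2373] [149.5439   0.2303  94.8677]
dist 0.0018927776312048403 rotvec [ 0.4556  0.316  -0.0848]
{"tx": 0.0002, "ty": 0.0002, "tz": 0.0003, "ax": 0.1, "ay": 0.1, "az": -0.0}
{"tx": 0.0002, "ty": 0.0002, "tz": 0.0003, "ax": 0.1, "ay": 0.1, "az": -0.0}
{"tx": 0.0002, "ty": 0.0002, "tz": 0.0003, "ax": 0.1, "ay": 0.1, "az": -0.0}
{"tx": 0.0002, "ty": 0.0002, "tz": 0.0003, "ax": 0.1, "ay": 0.1, "az": -0.0}
{"tx": 0.0002, "ty": 0.0002, "tz": 0.0003, "ax": 0.1, "ay": 0.1, "az": -0.0}
```

View pics/w2.png

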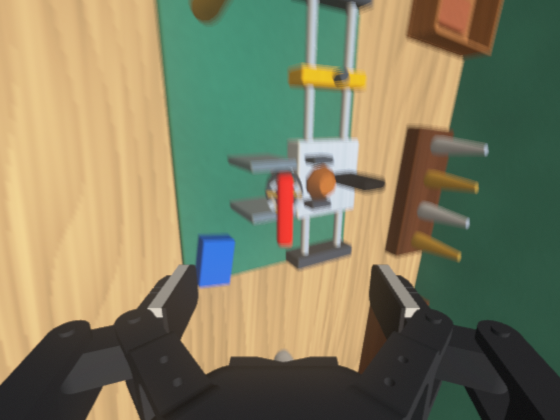

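The wrist view shows the red bar at (285,210), running from v=172 to v=245. The carriage's +y edge is at v≈140, the yellow stop's near edge at v≈85 and the black grip at (360,181).

Run:
```python
from h import *
R=kR(5.1); h=np.array([.490,-.057,.150]); T=tcp()
im,K,E=cam("wrist"); rs=[]
c=big(mask(im,(0,150,110),(4,255,255))); r=cv2.minAreaRect(c); print(r, proj(K,E,h)); 
o,d=ray(K,E,r[0]); rs.append((o,d[0]))
b=cv2.boxPoints(r); print(b)
for n,roi in dict(scene=(195,185,375,325),side=(215,170,325,275)).items():
    i2,K2,E2=cam(n); m=mask(i2,(0,150,100),(5,255,255),roi); q=cv2.moments(m,True); o,d=ray(K2,E2,(q['m10']/q['m00'],q['m01']/q['m00'])); rs.append((o,d[0]))
p=tri(rs); print('tri3',p,'tri ws',tri(rs[:2]),'tri w side',tri([rs[0],rs[2]]),[np.linalg.norm(np.cross(p-o,d)) for o,d in rs])
# bar ends at z .156 (top)
e=np.array([(b[np.argsort(b[:,1])[:2]]).mean(0),(b[np.argsort(b[:,1])[2:]]).mean(0)])
P=onz(K,E,e,.158); print('bar',P,np.linalg.norm(P[0]-P[1]),np.degrees(np.arctan2(*(P[0]-P[1])[[1,0]])))
print('in tool',(p-T[:3,3])@T[:3,:3])
g=cv2.morphologyEx(mask(im,(65,80,30),(95,255,255),(100,0,400,300)),cv2.MORPH_OPEN,np.ones((3,3)))
# left edge of bed
L=[]
for v in range(20,225,3):
    u=np.flatnonzero(g[v,100:400]); L.append((100+u[0],v))
l=onz(K,E,np.array(L,float),.015); vx,vy,x0,y0=cv2.fitLine(l[:,:2].astype(np.float32),cv2.DIST_HUBER,0,.001,.001).ravel()
print('bed -x edge',np.degrees(np.arctan2(vy,vx)),x0,y0)
```

```text
((283.0, 198.0), (72.0, 16.0), 90.0) [[283.3493 204.0387]]
[[275. 162.]
 [291. 162.]
 [291. 234.]
 [275. 234.]]
tri3 [ 0.4906 -0.0549  0.1486] tri ws [ 0.4907 -0.0537  0.1463] tri w side [ 0.4875 -0.051   0.1552] [np.float64(0.002814259665456569), np.float64(0.001316663312471646), np.float64(0.0025120682368899947)]
bar [[ 0.4821 -0.0203  0.158 ]
 [ 0.4868 -0.0811  0.158 ]] 0.06103443115527956 94.33275107941313
in tool [ 0.0106 -0.      0.1019]
bed -x edge -85.13684 0.42152745 0.00057809695
```

```bash
python3 -m handwheel '[{"tx":0.002,"ty":0,"tz":0.012,"ax":0,"ay":0,"az":0,"jaw":1},{"tx":0.002,"ty":0,"tz":0.012,"ax":0,"ay":0,"az":0,"jaw":1},{"tx":0.002,"ty":0,"tz":0.012,"ax":0.2,"ay":0.1,"az":0,"jaw":1},{"tx":0.002,"ty":0,"tz":0.012,"ax":0.2,"ay":0.1,"az":0,"jaw":1},{"tx":0,"ty":0,"tz":0,"ax":0,"ay":0,"az":0,"jaw":1},{"tx":0,"ty":0,"tz":0,"ax":0,"ay":0,"az":0,"jaw":1},{"tx":0,"ty":0,"tz":0,"ax":0,"ay":0,"az":0,"jaw":1},{"tx":0,"ty":0,"tz":0,"ax":0,"ay":0,"az":0,"jaw":1},{"tx":0,"ty":0,"tz":0,"ax":0,"ay":0,"az":0,"jaw":1},{"tx":0,"ty":0,"tz":0,"ax":0,"ay":0,"az":0,"jaw":1}]' 60
python3 - <<'E'
from h import *
o=telemetry.get_obs(); print(o['q'],o['ee_pos'],o['tcp_rot'])
T=tcp(); im,K,E=cam("wrist"); cv2.imwrite("pics/w3.png",im[:,:,::-1])
c=big(mask(im,(0,150,110),(4,255,255))); r=cv2.minAreaRect(c); print(r); 
print(cv2.boundingRect(c))
# top face corners: intersect plane tool-z = s; bar top plane perpendicular to tool z. find s from length 62 mm
b=cv2.boxPoints(r); a=b[np.argsort(b[:,1])]; e=np.array([a[:2].mean(0),a[2:].mean(0)])
og,d=ray(K,E,e); og=T[:3,:3].T@(og-T[:3,3]); d=d@T[:3,:3]
for s in (.02,.03,.04,.05,.06):
    P=og+d*((s-og[2])/d[:,2])[:,None]; print(s,P.ravel(),np.linalg.norm(P[0]-P[1]))
print('pred',(np.array([.4906,-.0549,.1486])-T[:3,3])@T[:3,:3])
E
```

```text
time: 3.0
ee_pos: [0.4619, -0.0502, 0.1951]
tcp_rot: [150.1, 0.1, 95.2]
wrist_force: [1.0, -0.7, -0.3]
opening: 0.0851
grasp_force: 0.0
[-11.0857 -37.8033 -33.3031  65.6167   7.9682  75.7604] [ 0.4619 -0.0502  0.1951] [150.1291   0.0668  95.1913]
((285.5, 239.0), (86.0, 19.0), 90.0)
(276, 196, 20, 87)
0.02 [ 0.0361  0.0012  0.02   -0.0194  0.0014  0.02  ] 0.05546405801614429
0.03 [ 0.0335  0.0013  0.03   -0.0253  0.0015  0.03  ] 0.05885177518078981
0.04 [ 0.031   0.0014  0.04   -0.0312  0.0016  0.04  ] 0.06223949234543532
0.05 [ 0.0285  0.0015  0.05   -0.0372  0.0016  0.05  ] 0.06562720951008083
0.06 [ 0.0259  0.0015  0.06   -0.0431  0.0017  0.06  ] 0.0690149266747263
pred [-0.0072  0.0013  0.0544]
```

View pics/w3.png

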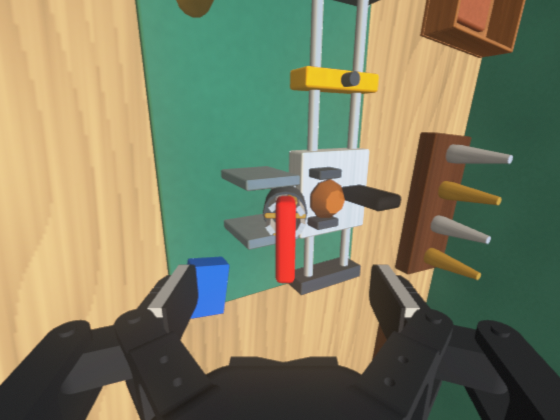

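The closer view shows the red bar at u≈285, v 196–283, with the collar behind it at (285,212). The carriage's +y edge is at v≈150 and the stop's near edge at v≈90. I'll check where the bar's top face ends and its end face begins.

Run:
```python
from h import *
im=cv2.imread("pics/w3.png"); print(im[190:216:1,286].tolist()); print(im[278:288,286].tolist())
T=tcp(); i,K,E=cam("wrist")
p=np.array([.490,-.056,.150])
for n,roi in dict(scene=(235,190,300,260),side=(270,170,315,230)).items():
    i2,K2,E2=cam(n); m=mask(i2,(0,130,60),(6,255,255),roi); r=cv2.boundingRect(m); print(n,r)
    for x in (0,-.007):
      C=T[:3,3]+T[:3,:3]@[x,.001,.052]
      B=np.array([[sx*.031,sy*.007,sz*.011] for sx in(-1,1) for sy in(-1,1) for sz in (-1,1)])@T[:3,:3].T+C
      q=proj(K2,E2,B); print(x,q.min(0),q.max(0))
```

```text
[[77, 80, 81], [85, 86, 87], [100, 95, 91], [105, 101, 98], [119, 124, 130], [103, 109, 144], [63, 69, 166], [47, 52, 175], [46, 52, 179], [45, 51, 182], [46, 51, 186], [46, 52, 204], [47, 54, 226], [48, 56, 240], [48, 56, 244], [50, 59, 245], [52, 62, 246], [51, 60, 246], [52, 62, 246], [52, 62, 245], [52, 61, 245], [53, 62, 246], [53, 62, 245], [53, 61, 245], [53, 63, 246], [51, 61, 245]]
[[48, 61, 244], [48, 62, 244], [49, 62, 243], [46, 58, 226], [49, 62, 187], [83, 109, 143], [113, 156, 187], [120, 168, 203], [122, 169, 205], [121, 170, 205]]
scene (247, 207, 21, 18)
0 [246.9408 202.5108] [270.178  222.7927]
-0.007 [244.9785 203.898 ] [268.3195 224.2693]
side (288, 182, 9, 17)
0 [286.7281 182.4249] [297.0165 201.0851]
-0.007 [287.1411 180.9698] [297.3942 199.559 ]
```

```bash
python3 -m handwheel '[{"tx":-0.001,"ty":0.001,"tz":0.014,"ax":0,"ay":0,"az":0,"jaw":1},{"tx":-0.001,"ty":0,"tz":0.014,"ax":0,"ay":0,"az":0,"jaw":1},{"tx":-0.001,"ty":0,"tz":0.014,"ax":0,"ay":0,"az":0,"jaw":1},{"tx":-0.001,"ty":0,"tz":0.014,"ax":0,"ay":0,"az":0,"jaw":1},{"tx":-0.001,"ty":0,"tz":0.014,"ax":0,"ay":0,"az":0,"jaw":1},{"tx":0,"ty":0,"tz":0.004,"ax":0,"ay":0,"az":0,"jaw":1},{"tx":0,"ty":0,"tz":0,"ax":0,"ay":0,"az":0,"jaw":1},{"tx":0,"ty":0,"tz":0,"ax":0,"ay":0,"az":0,"jaw":0},{"tx":0,"ty":0,"tz":0,"ax":0,"ay":0,"az":0,"jaw":-0.5},{"tx":0,"ty":0,"tz":0,"ax":0,"ay":0,"az":0,"jaw":-0.5}]' 60
python3 - <<'E'
from h import *
o=telemetry.get_obs(); print(o['q'])
T=tcp(); im,K,E=cam("wrist"); cv2.imwrite("pics/w4.png",im[:,:,::-1])
E
```

```text
time: 4.45
ee_pos: [0.5, -0.0518, 0.1318]
tcp_rot: [150.1, 0.1, 95.2]
wrist_force: [0.5, -0.7, 0.3]
opening: 0.0323
grasp_force: 0.0
[-10.1811 -32.5043 -37.5058  55.984    7.5347  76.5509]
```

View pics/w4.png

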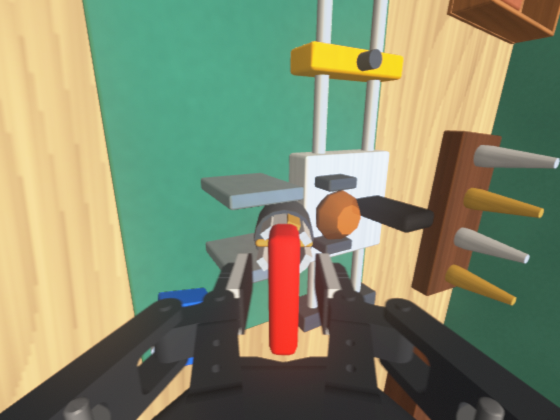

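The bar is at u≈284, centred between the fingers at 240 and 328. It runs from v 225 to 353. I'll check its position along its own length and in depth.

Run:
```python
from h import *
im=cv2.imread("pics/w4.png"); col=im[220:360,284,2].astype(int); print(col[:30].tolist(),col[-15:].tolist())
T=tcp(); i,K,E=cam("wrist")
for v0 in (226,234,240):
  og,d=ray(K,E,[(284,v0),(284,353.)]); og=T[:3,:3].T@(og-T[:3,3]); d=d@T[:3,:3]
  for s in (-.04,-.03,-.02,-.01,0):
    P=og+d*((s-og[2])/d[:,2])[:,None]; print(v0,s,P[:,0],P[0,0]-P[1,0])
```

```text
[165, 165, 167, 172, 186, 191, 195, 197, 199, 201, 203, 205, 206, 208, 210, 220, 230, 240, 246, 251, 252, 252, 252, 252, 252, 252, 252, 252, 252, 252] [250, 250, 250, 250, 250, 250, 250, 248, 234, 209, 211, 222, 224, 222, 222]
226 -0.04 [ 0.0398 -0.0184] 0.05824982338917909
226 -0.03 [ 0.0362 -0.0277] 0.0638658284074731
226 -0.02 [ 0.0325 -0.037 ] 0.06948183342576708
226 -0.01 [ 0.0289 -0.0462] 0.0750978384440611
226 0 [ 0.0252 -0.0555] 0.08071384346235508
234 -0.04 [ 0.0366 -0.0184] 0.055050899823694134
234 -0.03 [ 0.0327 -0.0277] 0.06035848895758496
234 -0.02 [ 0.0287 -0.037 ] 0.06566607809147577
234 -0.01 [ 0.0247 -0.0462] 0.0709736672253666
234 0 [ 0.0208 -0.0555] 0.07628125635925742
240 -0.04 [ 0.0342 -0.0184] 0.052615289771823504
240 -0.03 [ 0.03   -0.0277] 0.05768805590577964
240 -0.02 [ 0.0258 -0.037 ] 0.06276082203973576
240 -0.01 [ 0.0216 -0.0462] 0.06783358817369191
240 0 [ 0.0174 -0.0555] 0.07290635430764804
```

```bash
python3 -m handwheel '[{"tx":-0.003,"ty":0,"tz":0.006,"ax":0,"ay":0,"az":0,"jaw":-0.5},{"tx":0,"ty":0,"tz":0,"ax":0,"ay":0,"az":0,"jaw":-0.5},{"tx":0,"ty":0,"tz":0,"ax":0,"ay":0,"az":0,"jaw":-1},{"tx":0,"ty":0,"tz":0,"ax":0,"ay":0,"az":0,"jaw":-1},{"tx":0,"ty":0,"tz":0,"ax":0,"ay":0,"az":0,"jaw":-1},{"tx":0,"ty":0,"tz":0,"ax":0,"ay":0,"az":0,"jaw":-1},{"tx":0,"ty":0,"tz":0,"ax":0,"ay":0,"az":0,"jaw":-1},{"tx":0,"ty":0,"tz":0,"ax":0,"ay":0,"az":0,"jaw":-1},{"tx":0,"ty":0,"tz":0,"ax":0,"ay":0,"az":0,"jaw":-1},{"tx":0,"ty":0,"tz":0,"ax":0,"ay":0,"az":0,"jaw":-1}]' 60
```

```text
time: 5.8
ee_pos: [0.5031, -0.0545, 0.1259]
tcp_rot: [150.1, 0.1, 95.2]
wrist_force: [4.5, -0.0, -4.6]
opening: 0.0134
grasp_force: 58.5
```

```bash
python3 -m handwheel '[{"tx":0,"ty":0,"tz":-0.003,"ax":0,"ay":0,"az":0,"jaw":-1},{"tx":0,"ty":0,"tz":-0.003,"ax":0,"ay":0,"az":0,"jaw":-1},{"tx":0,"ty":0,"tz":-0.003,"ax":0,"ay":0,"az":0,"jaw":-1},{"tx":0,"ty":0,"tz":-0.003,"ax":0,"ay":0,"az":0,"jaw":-1},{"tx":0,"ty":0,"tz":-0.003,"ax":0,"ay":0,"az":0,"jaw":-1},{"tx":0,"ty":0,"tz":-0.0025,"ax":0,"ay":0,"az":0,"jaw":-1},{"tx":0,"ty":0,"tz":0,"ax":0,"ay":0,"az":0,"jaw":-1},{"tx":0,"ty":0,"tz":0,"ax":0,"ay":0,"az":0,"jaw":-1},{"tx":0,"ty":0,"tz":0,"ax":0,"ay":0,"az":0,"jaw":-1},{"tx":0,"ty":0,"tz":0,"ax":0,"ay":0,"az":0,"jaw":-1}]' 60
python3 - <<'E'
from h import *
o=telemetry.get_obs(); R=tcp()[:3,:3]; print(o['ee_pos'],'tool force',R.T@o['wrist_force'],o['torque'])
print('pull',R[:,2]@(np.array([.5031,-.0545,.1259])-o['ee_pos']))
E
```

```text
time: 7.05
ee_pos: [0.4945, -0.0552, 0.1405]
tcp_rot: [150.2, 0.0, 95.2]
wrist_force: [11.0, -0.3, -10.5]
opening: 0.0134
grasp_force: 58.4
[ 0.4945 -0.0552  0.1405] tool force [-1.2504  4.2415 14.5597] [-0.0789 -0.6805 -0.0785]
pull 0.016956414656562988
```

```bash
python3 -m handwheel '[{"tx":0,"ty":0,"tz":-0.0007,"ax":0,"ay":0,"az":0,"jaw":-1},{"tx":0,"ty":0,"tz":0,"ax":0,"ay":0,"az":-8.6,"jaw":-1},{"tx":0,"ty":0,"tz":0,"ax":0,"ay":0,"az":-8.6,"jaw":-1},{"tx":0,"ty":0,"tz":0,"ax":0,"ay":0,"az":-8.6,"jaw":-1},{"tx":0,"ty":0,"tz":0,"ax":0,"ay":0,"az":-8.6,"jaw":-1},{"tx":0,"ty":0,"tz":0,"ax":0,"ay":0,"az":-8.6,"jaw":-1},{"tx":0,"ty":0,"tz":0,"ax":0,"ay":0,"az":-8.6,"jaw":-1},{"tx":0,"ty":0,"tz":0,"ax":0,"ay":0,"az":-8.6,"jaw":-1},{"tx":0,"ty":0,"tz":0,"ax":0,"ay":0,"az":-8.6,"jaw":-1},{"tx":0,"ty":0,"tz":0,"ax":0,"ay":0,"az":0,"jaw":-1}]' 60
python3 - <<'E'
from h import *
o=telemetry.get_obs(); R=tcp()[:3,:3]; print(o['q'],'tool force',R.T@o['wrist_force'],R.T@o['torque'])
print('pull',R[:,2]@(np.array([.5031,-.0545,.1259])-o['ee_pos']),'twist',Ro.from_matrix(kR(5.2).T@R).as_rotvec(degrees=True))
E
```

```text
time: 8.3
ee_pos: [0.4945, -0.055, 0.1416]
tcp_rot: [168.4, 27.7, 161.3]
wrist_force: [11.9, 2.2, -9.7]
opening: 0.0133
grasp_force: 58.4
[-10.8714 -33.2419 -36.826   57.4984   7.92     6.9947] tool force [-4.8355  3.0883 14.3964] [-0.4034 -0.9097  0.0117]
pull 0.017851066311543783 twist [  0.1011   0.056  -68.9818]
```

```bash
python3 -m handwheel '[{"tx":0,"ty":0,"tz":0.002,"ax":0,"ay":0,"az":0,"jaw":-1},{"tx":0,"ty":0,"tz":0.002,"ax":0,"ay":0,"az":0,"jaw":-1},{"tx":0,"ty":0,"tz":0.002,"ax":0,"ay":0,"az":0,"jaw":-1},{"tx":0,"ty":0,"tz":0.001,"ax":0,"ay":0,"az":0,"jaw":-1},{"tx":0,"ty":0,"tz":0.001,"ax":0,"ay":0,"az":0,"jaw":-1},{"tx":0,"ty":0,"tz":0,"ax":0,"ay":0,"az":0,"jaw":-1},{"tx":0,"ty":0,"tz":0,"ax":0,"ay":0,"az":0,"jaw":-1},{"tx":0,"ty":0,"tz":0,"ax":0,"ay":0,"az":0,"jaw":-1},{"tx":0,"ty":0,"tz":0,"ax":0,"ay":0,"az":0,"jaw":-1},{"tx":0,"ty":0,"tz":0,"ax":0,"ay":0,"az":0,"jaw":-1}]' 60
python3 - <<'E'
from h import *
o=telemetry.get_obs(); R=tcp()[:3,:3]; print('tool force',R.T@o['wrist_force'],R.T@o['torque'])
print('pull',R[:,2]@(np.array([.5031,-.0545,.1259])-o['ee_pos']))
E
```

```text
time: 9.55
ee_pos: [0.4984, -0.0547, 0.1353]
tcp_rot: [168.3, 27.7, 161.2]
wrist_force: [5.9, 1.5, -3.8]
opening: 0.0131
grasp_force: 59.7
tool force [-2.7919  2.1246  6.2752] [-0.2384 -0.3967 -0.053 ]
pull 0.010469935518226222
```

```bash
python3 -m handwheel '[{"tx":0,"ty":0,"tz":0,"ax":0,"ay":0,"az":0,"jaw":-0.2},{"tx":0,"ty":0,"tz":0,"ax":0,"ay":0,"az":0,"jaw":-0.2},{"tx":0,"ty":0,"tz":0,"ax":0,"ay":0,"az":0,"jaw":0},{"tx":0,"ty":0,"tz":-0.005,"ax":0,"ay":0,"az":0,"jaw":0},{"tx":0,"ty":0,"tz":-0.015,"ax":0,"ay":0,"az":0,"jaw":0},{"tx":0,"ty":0,"tz":-0.03,"ax":0,"ay":0,"az":0,"jaw":0},{"tx":0,"ty":0,"tz":-0.03,"ax":0,"ay":0,"az":0,"jaw":0},{"tx":0,"ty":0,"tz":-0.03,"ax":0,"ay":0,"az":0,"jaw":0},{"tx":0,"ty":0,"tz":0,"ax":0,"ay":0,"az":0,"jaw":0},{"tx":0,"ty":0,"tz":0,"ax":0,"ay":0,"az":0,"jaw":0}]' 60
python3 - <<'E'
from h import *
o=telemetry.get_obs(); print(o['q'])
T=tcp(); im,K,E=cam("wrist"); cv2.imwrite("pics/w5.png",im[:,:,::-1]); np.savez("w5",K=K,E=E)
E
```

```text
time: 10.8
ee_pos: [0.4435, -0.0599, 0.2302]
tcp_rot: [168.3, 27.7, 161.1]
wrist_force: [0.8, -0.3, -2.0]
opening: 0.0427
grasp_force: 0.0
[-13.478  -39.0806 -29.9449  70.5689   9.1162   4.8403]
```

View pics/w5.png

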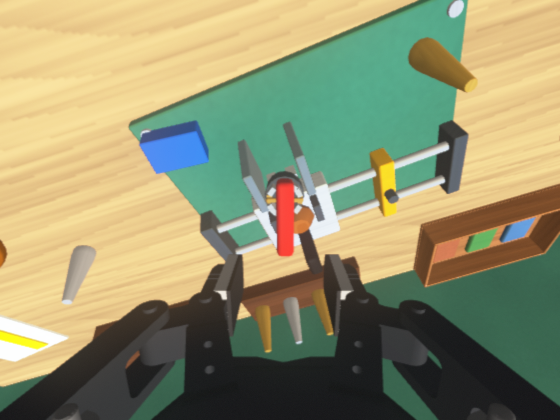

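The handle stays twisted after release: the red bar at (286,218) is still in line with the tool. Next I'll locate the black grip, the carriage edge and the stop.

Run:
```python
from h import *
B=bedR(4.9); O=np.array([.543,-.002,0]); rs=[]
for n,roi in dict(scene=(288,245,310,278),side=(243,186,259,208)).items():
    im,K,E=cam(n); m=mask(im,(0,0,0),(180,255,45),roi); c=big(m); q=cv2.moments(c); ctr=(q['m10']/q['m00'],q['m01']/q['m00'])
    print(n,ctr,cv2.boundingRect(c),onz(K,E,ctr,.084)); o,d=ray(K,E,ctr); rs.append((o,d[0]))
p=tri(rs); print('grip',p,'bed',(p-O)@B)
# stop & carriage from w3-type view: use w5 yellow
im=cv2.imread("pics/w5.png")[:,:,::-1]; z=np.load("w5.npz"); K,E=z['K'],z['E']
c=big(mask(im,(17,150,100),(30,255,255),(360,140,400,220))); r=cv2.minAreaRect(c); print(r); b=cv2.boxPoints(r)
print('stop',(onz(K,E,b,.056)-O)@B)
c=big(mask(im,(0,0,165),(180,40,255),(300,165,345,245))); b=cv2.boxPoints(cv2.minAreaRect(c)); print(b,'car',(onz(K,E,b,.052)-O)@B)
R=np.c_[B@[-1,0,0],B@[0,1,0],[0,0,-1]]
t=np.array([p[0],p[1],.081])
print(t); plan(np.array([t[0],t[1],.19]),R,6)
```

```text
scene (297.41012216404886, 261.4816753926702) (292, 250, 12, 24) [[ 0.6367 -0.0442  0.084 ]]
side (250.75186846038864, 196.4559043348281) (246, 189, 11, 16) [[ 0.6387 -0.0472  0.084 ]]
grip [ 0.6379 -0.0453  0.0862] bed [ 0.0908 -0.0513  0.0862]
((384.6466979980469, 181.91490173339844), (67.94071960449219, 22.020723342895508), 82.50414276123047)
stop [[-0.0106  0.0598  0.056 ]
 [-0.0031  0.085   0.056 ]
 [ 0.1253  0.0921  0.056 ]
 [ 0.1145  0.0602  0.056 ]]
[[302. 239.]
 [302. 174.]
 [344. 174.]
 [344. 239.]] car [[ 0.1089 -0.0538  0.052 ]
 [-0.0086 -0.021   0.052 ]
 [ 0.0151  0.0268  0.052 ]
 [ 0.1438  0.0052  0.052 ]]
[ 0.6379 -0.0453  0.081 ]
dist 0.1989157076982116 rotvec [  5.5512  29.4146 -20.4069]
{"tx": -0.0235, "ty": 0.0085, "tz": 0.0218, "ax": 0.9, "ay": 4.9, "az": -3.4}
{"tx": -0.0257, "ty": 0.0074, "tz": 0.0196, "ax": 0.9, "ay": 4.9, "az": -3.4}
{"tx": -0.0277, "ty": 0.0061, "tz": 0.0172, "ax": 0.9, "ay": 4.9, "az": -3.4}
{"tx": -0.0294, "ty": 0.0047, "tz": 0.0147, "ax": 0.9, "ay": 4.9, "az": -3.4}
{"tx": -0.0307, "ty": 0.0031, "tz": 0.012, "ax": 0.9, "ay": 4.9, "az": -3.4}
{"tx": -0.0318, "ty": 0.0014, "tz": 0.0093, "ax": 0.9, "ay": 4.9, "az": -3.4}
```

```bash
python3 -m handwheel '[{"tx":-0.023,"ty":0.008,"tz":0.017,"ax":0.9,"ay":4.9,"az":-3.4,"jaw":0},{"tx":-0.026,"ty":0.007,"tz":0.017,"ax":0.9,"ay":4.9,"az":-3.4,"jaw":0},{"tx":-0.028,"ty":0.006,"tz":0.015,"ax":0.9,"ay":4.9,"az":-3.4,"jaw":0},{"tx":-0.029,"ty":0.005,"tz":0.013,"ax":0.9,"ay":4.9,"az":-3.4,"jaw":0},{"tx":-0.031,"ty":0.003,"tz":0.012,"ax":0.9,"ay":4.9,"az":-3.4,"jaw":0},{"tx":-0.032,"ty":0.001,"tz":0.009,"ax":0.9,"ay":4.9,"az":-3.4,"jaw":0},{"tx":0,"ty":0,"tz":0,"ax":0,"ay":0,"az":0,"jaw":0},{"tx":0,"ty":0,"tz":0,"ax":0,"ay":0,"az":0,"jaw":0},{"tx":0,"ty":0,"tz":0,"ax":0,"ay":0,"az":0,"jaw":0},{"tx":0,"ty":0,"tz":0,"ax":0,"ay":0,"az":0,"jaw":0}]' 40
python3 - <<'E'
from h import *
o=telemetry.get_obs(); print(o['q'])
T=tcp(); im,K,E=cam("wrist"); cv2.imwrite("pics/w6.png",im[:,:,::-1]); np.savez("w6",K=K,E=E)
B=bedR(4.9);R=np.c_[B@[-1,0,0],B@[0,1,0],[0,0,-1]]
plan(np.array([.638,-.045,.19]),R,1); print(proj(K,E,[.6379,-.0453,.116]))
E
```

```text
time: 12.2
ee_pos: [0.6328, -0.0471, 0.2041]
tcp_rot: [179.9, 0.3, -175.1]
wrist_force: [-0.5, -0.5, -0.4]
opening: 0.0425
grasp_force: 0.0
[-4.3211 16.1556 19.8995 93.4313  0.1356 -9.2164]
dist 0.014939219260974272 rotvec [ 0.0871  0.3092 -0.0065]
{"tx": -0.0052, "ty": 0.0017, "tz": 0.0139, "ax": 0.1, "ay": 0.3, "az": -0.0}
[[282.5536 222.2735]]
```

View pics/w6.png

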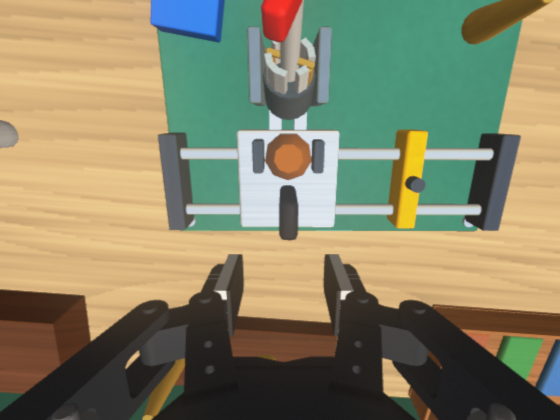

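The grip is at (289,186–240), the carriage's right edge at u≈337 and the stop's left edge at u≈396–402. The collar with the brass notches is at (290,60), and the red bar is still twisted.

Run:
```python
from h import *
z=np.load("w6.npz");K,E=z['K'],z['E']; im=cv2.imread("pics/w6.png")[:,:,::-1]
B=bedR(4.9); O=np.array([.543,-.002,0]); T=tcp()
m=mask(im,(0,0,0),(180,255,80),(272,185,305,245)); c=big(m); x,y,w,h=cv2.boundingRect(c); print(x,y,w,h)
f=lambda uv,zz:(onz(K,E,np.atleast_2d(np.array(uv,float)),zz)-O)@B
print('grip far end top',f((x+w/2,y+h),.116),'near bottom',f((x+w/2,y),.116),'tcp',(T[:3,3]-O)@B)
mr=[cv2.boundingRect(m[v:v+1,:]) for v in (232,)]; print('grip y at top', f([(mr[0][0],232),(mr[0][0]+mr[0][2],232)],.116))
for v in (180,190,198,220):
    hsv=cv2.cvtColor(im,cv2.COLOR_RGB2HSV)[v]
    Y=[u for u in range(380,440) if 15<hsv[u,0]<30 and hsv[u,1]>150 and hsv[u,2]>100]
    C=[u for u in range(300,360) if hsv[u,1]<40 and hsv[u,2]>140 ]
    print(v,Y[0],Y[-1],C[-1], f([(Y[0],v)],.056)[0],f([(C[-1]+1,v)],.052)[0])
```

```text
280 186 17 53
grip far end top [[ 0.1059 -0.0462  0.116 ]] near bottom [[ 0.0601 -0.0465  0.116 ]] tcp [ 0.0857 -0.0527  0.2039]
grip y at top [[ 0.0995 -0.0534  0.116 ]
 [ 0.0995 -0.04    0.116 ]]
180 392 405 336 [0.0675 0.0581 0.056 ] [0.0683 0.0039 0.052 ]
190 391 411 335 [0.0777 0.0583 0.056 ] [0.0787 0.0034 0.052 ]
198 390 417 335 [0.0861 0.0582 0.056 ] [0.0872 0.0039 0.052 ]
220 390 414 334 [0.1098 0.0608 0.056 ] [0.1112 0.0042 0.052 ]
```

```bash
python3 -m handwheel '[{"tx":-0.002,"ty":0.006,"tz":0.024,"ax":0.1,"ay":0.3,"az":0,"jaw":0},{"tx":0,"ty":0,"tz":0.024,"ax":0,"ay":0,"az":0,"jaw":0},{"tx":0,"ty":0,"tz":0.025,"ax":0,"ay":0,"az":0,"jaw":0},{"tx":0,"ty":0,"tz":0.025,"ax":0,"ay":0,"az":0,"jaw":0},{"tx":0,"ty":0,"tz":0.02,"ax":0,"ay":0,"az":0,"jaw":0},{"tx":0,"ty":0,"tz":0.005,"ax":0,"ay":0,"az":0,"jaw":0},{"tx":0,"ty":0,"tz":0,"ax":0,"ay":0,"az":0,"jaw":0},{"tx":0,"ty":0,"tz":0,"ax":0,"ay":0,"az":0,"jaw":0},{"tx":0,"ty":0,"tz":0,"ax":0,"ay":0,"az":0,"jaw":-0.3},{"tx":0,"ty":0,"tz":0,"ax":0,"ay":0,"az":0,"jaw":-0.3}]' 25
python3 - <<'E'
from h import *
T=tcp(); im,K,E=cam("wrist"); cv2.imwrite("pics/w7.png",im[:,:,::-1])
E
```

```text
time: 13.5
ee_pos: [0.6349, -0.0408, 0.0793]
tcp_rot: [180.0, -0.1, -175.1]
wrist_force: [-0.9, 1.0, 0.5]
opening: 0.0299
grasp_force: 0.0
```

View pics/w7.png

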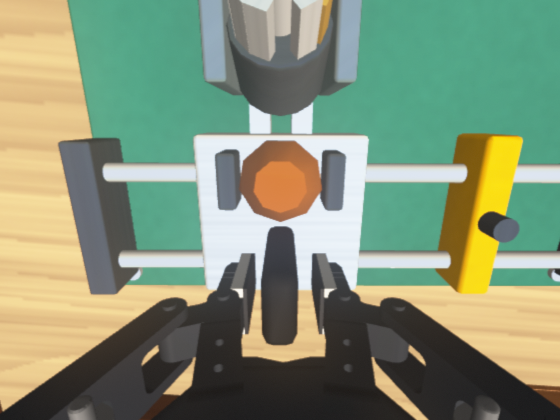

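The grip (u≈280) stands between the fingers (248 and 318). The carriage edge is at u≈362, and the stop's top edge begins at u≈480.

```bash
python3 - <<'E'
from h import *
T=tcp(); im,K,E=cam("wrist"); B=bedR(4.9); O=np.array([.543,-.002,0])
f=lambda uv,zz:((onz(K,E,np.array([uv],float),zz)-O)@B)[0]
g=im.astype(int)
for v in (155,195,215,235):
    r=g[v,440:520].sum(1); d=np.diff(g[v,445:510,0]); us=445+int(np.argmax(cv2.GaussianBlur(np.abs(d).astype(np.float32).reshape(1,-1),(3,1),0)[0,20:]))+21
    ug=next(u for u in range(345,380) if g[v,u,0]<120)
    print(v,ug,us,g[v,440:505:4,0].tolist(),f((ug,v),.052)[1],f((us,v),.056)[1])
E
python3 -m handwheel '[{"tx":0,"ty":0,"tz":0,"ax":0,"ay":0,"az":0,"jaw":-1},{"tx":0,"ty":0,"tz":0,"ax":0,"ay":0,"az":0,"jaw":-1},{"tx":0,"ty":0,"tz":0,"ax":0,"ay":0,"az":0,"jaw":-1},{"tx":0,"ty":0,"tz":0,"ax":0,"ay":0,"az":0,"jaw":-1},{"tx":0,"ty":0.001,"tz":0,"ax":0,"ay":0,"az":0,"jaw":-1},{"tx":0,"ty":0.002,"tz":0,"ax":0,"ay":0,"az":0,"jaw":-1},{"tx":0,"ty":0.002,"tz":0,"ax":0,"ay":0,"az":0,"jaw":-1},{"tx":0,"ty":0.002,"tz":0,"ax":0,"ay":0,"az":0,"jaw":-1},{"tx":0,"ty":0,"tz":0,"ax":0,"ay":0,"az":0,"jaw":-1},{"tx":0,"ty":0,"tz":0,"ax":0,"ay":0,"az":0,"jaw":-1}]' 30
```

```text
155 368 485 [85, 84, 83, 84, 119, 120, 123, 123, 124, 125, 126, 173, 238, 251, 251, 251, 250] 0.0036461864235727594 0.06774203569751408
195 365 477 [83, 85, 118, 121, 124, 124, 126, 126, 126, 174, 240, 250, 251, 251, 251, 250, 250] 0.003878945883618602 0.06774622493220635
215 363 483 [85, 115, 120, 123, 124, 125, 126, 126, 174, 240, 249, 61, 51, 51, 52, 70, 212] 0.0036992866816785617 0.07367550550607525
235 361 488 [103, 122, 122, 125, 127, 125, 125, 177, 241, 250, 250, 250, 124, 47, 98, 96, 97] 0.0035119331828821322 0.07925348208156233
time: 14.85
ee_pos: [0.6342, -0.0334, 0.079]
tcp_rot: [180.0, -0.2, -175.1]
wrist_force: [-0.8, 0.6, 3.7]
opening: 0.0158
grasp_force: 32.0
```

```bash
python3 -m handwheel '[{"tx":0,"ty":0.004,"tz":0,"ax":0,"ay":0,"az":0,"jaw":-1},{"tx":0,"ty":0.006,"tz":0,"ax":0,"ay":0,"az":0,"jaw":-1},{"tx":0,"ty":0.008,"tz":0,"ax":0,"ay":0,"az":0,"jaw":-1},{"tx":0,"ty":0.008,"tz":0,"ax":0,"ay":0,"az":0,"jaw":-1},{"tx":0,"ty":0.008,"tz":0,"ax":0,"ay":0,"az":0,"jaw":-1},{"tx":0,"ty":0.006,"tz":0,"ax":0,"ay":0,"az":0,"jaw":-1},{"tx":0,"ty":0.004,"tz":0,"ax":0,"ay":0,"az":0,"jaw":-1},{"tx":0,"ty":0.002,"tz":0,"ax":0,"ay":0,"az":0,"jaw":-1},{"tx":0,"ty":0,"tz":0,"ax":0,"ay":0,"az":0,"jaw":-1},{"tx":0,"ty":0,"tz":0,"ax":0,"ay":0,"az":0,"jaw":-1}]' 30
python3 - <<'E'
from h import *
T=tcp(); im,K,E=cam("wrist"); B=bedR(4.9); O=np.array([.543,-.002,0]); o=telemetry.get_obs();print('bed force',B.T@o['wrist_force'],(T[:3,3]-O)@B)
f=lambda uv,zz:((onz(K,E,np.array([uv],float),zz)-O)@B)[0]
g=im.astype(int)
for v in (150,160,190,235): print(v,g[v,350:420:3].tolist())
cv2.imwrite("pics/w8.png",im[:,:,::-1]); np.savez("w8",K=K,E=E)
E
```

```text
time: 16.1
ee_pos: [0.6304, 0.0125, 0.079]
tcp_rot: [179.9, -0.1, -175.1]
wrist_force: [2.2, -0.9, 5.3]
opening: 0.0157
grasp_force: 32.2
bed force [2.3547 0.1655 5.2635] [0.0883 0.007  0.079 ]
150 [[231, 238, 245], [231, 238, 245], [231, 238, 245], [231, 238, 245], [231, 238, 245], [231, 238, 245], [231, 238, 244], [120, 168, 147], [121, 101, 61], [124, 95, 49], [126, 96, 47], [129, 97, 46], [129, 97, 42], [165, 119, 41], [231, 176, 39], [247, 213, 41], [249, 219, 39], [249, 219, 37], [249, 219, 35], [249, 219, 35], [248, 218, 35], [248, 218, 33], [249, 220, 33], [249, 220, 32]]
160 [[226, 234, 242], [230, 238, 244], [231, 238, 245], [231, 238, 245], [231, 238, 245], [231, 238, 245], [230, 238, 242], [99, 162, 134], [126, 96, 52], [127, 97, 51], [128, 97, 48], [130, 98, 47], [130, 99, 45], [200, 144, 43], [239, 190, 41], [249, 219, 42], [249, 220, 42], [249, 219, 40], [249, 218, 38], [248, 217, 36], [248, 217, 36], [249, 218, 34], [249, 220, 34], [250, 221, 35]]
190 [[231, 238, 245], [230, 237, 244], [231, 237, 244], [230, 238, 244], [230, 237, 244], [230, 237, 242], [107, 166, 141], [125, 98, 56], [128, 97, 53], [131, 99, 52], [133, 99, 49], [133, 99, 47], [209, 151, 46], [241, 196, 45], [249, 219, 44], [249, 219, 43], [249, 220, 42], [250, 220, 41], [250, 220, 40], [250, 220, 38], [249, 220, 35], [249, 220, 36], [249, 220, 34], [123, 167, 124]]
235 [[230, 238, 245], [231, 238, 245], [231, 238, 245], [231, 238, 244], [219, 229, 231], [109, 147, 118], [129, 99, 62], [131, 101, 60], [133, 101, 58], [130, 99, 54], [171, 125, 52], [236, 184, 52], [248, 218, 51], [248, 218, 48], [248, 217, 48], [154, 124, 58], [107, 110, 118], [106, 109, 116], [105, 109, 116], [105, 109, 117], [105, 109, 117], [103, 108, 116], [102, 106, 115], [98, 119, 118]]
```

```bash
python3 -m handwheel '[{"tx":0,"ty":0.001,"tz":0,"ax":0,"ay":0,"az":0,"jaw":-1},{"tx":0,"ty":0.001,"tz":0,"ax":0,"ay":0,"az":0,"jaw":-1},{"tx":0,"ty":0.001,"tz":0,"ax":0,"ay":0,"az":0,"jaw":-1},{"tx":0,"ty":0.001,"tz":0,"ax":0,"ay":0,"az":0,"jaw":-1},{"tx":0,"ty":0.001,"tz":0,"ax":0,"ay":0,"az":0,"jaw":-1},{"tx":0,"ty":0.001,"tz":0,"ax":0,"ay":0,"az":0,"jaw":-1},{"tx":0,"ty":0.001,"tz":0,"ax":0,"ay":0,"az":0,"jaw":-1},{"tx":0,"ty":0.0005,"tz":0,"ax":0,"ay":0,"az":0,"jaw":-1},{"tx":0,"ty":0,"tz":0,"ax":0,"ay":0,"az":0,"jaw":-1},{"tx":0,"ty":0,"tz":0,"ax":0,"ay":0,"az":0,"jaw":-1}]' 30
cat > chk.py <<'E'
from h import *
T=tcp(); im,K,E=cam("wrist"); B=bedR(4.9); O=np.array([.543,-.002,0]); o=telemetry.get_obs();print('bed force',B.T@o['wrist_force'],(T[:3,3]-O)@B)
for v in (160,190): print(v,im[v,355:395,0].tolist())
E
python3 chk.py
```

```text
time: 17.4
ee_pos: [0.6298, 0.0196, 0.079]
tcp_rot: [180.0, -0.1, -175.1]
wrist_force: [2.9, -2.5, 4.3]
opening: 0.0155
grasp_force: 32.1
bed force [ 2.7498 -3.1379  4.3172] [0.0883 0.0142 0.079 ]
160 [231, 230, 231, 231, 231, 231, 231, 231, 231, 231, 231, 231, 231, 231, 213, 148, 132, 131, 132, 135, 153, 187, 218, 230, 237, 243, 247, 249, 249, 249, 249, 249, 249, 249, 249, 249, 248, 248, 248, 248]
190 [230, 231, 231, 231, 230, 230, 230, 230, 231, 230, 230, 221, 181, 140, 134, 133, 136, 150, 184, 215, 230, 237, 243, 247, 248, 249, 249, 249, 249, 249, 249, 249, 249, 249, 249, 249, 249, 249, 249, 249]
```

```bash
python3 -m handwheel '[{"tx":0,"ty":0.0004,"tz":0,"ax":0,"ay":0,"az":0,"jaw":-1},{"tx":0,"ty":0.0003,"tz":0,"ax":0,"ay":0,"az":0,"jaw":-1},{"tx":0,"ty":0.0003,"tz":0,"ax":0,"ay":0,"az":0,"jaw":-1},{"tx":0,"ty":0.0003,"tz":0,"ax":0,"ay":0,"az":0,"jaw":-1},{"tx":0,"ty":0.0002,"tz":0,"ax":0,"ay":0,"az":0,"jaw":-1},{"tx":0,"ty":0,"tz":0,"ax":0,"ay":0,"az":0,"jaw":-1},{"tx":0,"ty":0,"tz":0,"ax":0,"ay":0,"az":0,"jaw":-1},{"tx":0,"ty":0,"tz":0,"ax":0,"ay":0,"az":0,"jaw":-1},{"tx":0,"ty":0,"tz":0,"ax":0,"ay":0,"az":0,"jaw":-1},{"tx":0,"ty":0,"tz":0,"ax":0,"ay":0,"az":0,"jaw":-1}]' 30; python3 chk.py
```

```text
time: 18.7
ee_pos: [0.6297, 0.0211, 0.079]
tcp_rot: [180.0, -0.1, -175.1]
wrist_force: [3.5, -2.9, 4.0]
opening: 0.0157
grasp_force: 32.2
bed force [ 3.0235 -3.0482  5.4443] [0.0883 0.0156 0.079 ]
160 [231, 230, 230, 230, 231, 231, 230, 231, 230, 231, 230, 231, 230, 230, 212, 149, 133, 143, 172, 205, 226, 234, 240, 245, 248, 248, 249, 249, 249, 249, 249, 248, 248, 248, 248, 248, 248, 248, 248, 247]
190 [230, 230, 231, 230, 230, 230, 230, 230, 231, 231, 229, 221, 180, 140, 142, 166, 199, 224, 233, 240, 245, 247, 248, 249, 249, 249, 249, 249, 249, 249, 249, 249, 249, 249, 249, 249, 249, 249, 249, 249]
```

```bash
python3 -m handwheel '[{"tx":0,"ty":0.0002,"tz":0,"ax":0,"ay":0,"az":0,"jaw":-1},{"tx":0,"ty":0.0002,"tz":0,"ax":0,"ay":0,"az":0,"jaw":-1},{"tx":0,"ty":0.0002,"tz":0,"ax":0,"ay":0,"az":0,"jaw":-1},{"tx":0,"ty":0.0002,"tz":0,"ax":0,"ay":0,"az":0,"jaw":-1},{"tx":0,"ty":0,"tz":0,"ax":0,"ay":0,"az":0,"jaw":-1},{"tx":0,"ty":0,"tz":0,"ax":0,"ay":0,"az":0,"jaw":-1},{"tx":0,"ty":0,"tz":0,"ax":0,"ay":0,"az":0,"jaw":-1},{"tx":0,"ty":0,"tz":0,"ax":0,"ay":0,"az":0,"jaw":-1},{"tx":0,"ty":0,"tz":0,"ax":0,"ay":0,"az":0,"jaw":-1},{"tx":0,"ty":0,"tz":0,"ax":0,"ay":0,"az":0,"jaw":-1}]' 30; python3 chk.py
```

```text
time: 20.0
ee_pos: [0.6297, 0.0213, 0.079]
tcp_rot: [-180.0, -0.1, -175.1]
wrist_force: [3.1, -6.1, 5.6]
opening: 0.0157
grasp_force: 32.1
bed force [ 2.5624 -6.2759  5.0526] [0.0883 0.0158 0.079 ]
160 [230, 231, 230, 230, 230, 230, 230, 230, 230, 231, 231, 230, 230, 229, 210, 152, 134, 149, 181, 213, 229, 236, 242, 246, 249, 249, 249, 249, 249, 249, 249, 248, 248, 248, 248, 248, 248, 248, 248, 247]
190 [230, 230, 231, 230, 230, 231, 230, 231, 230, 230, 230, 221, 182, 139, 145, 174, 208, 227, 235, 241, 246, 248, 248, 248, 249, 249, 249, 249, 249, 249, 249, 249, 249, 249, 249, 249, 249, 249, 249, 249]
```

```bash
python3 -m handwheel '[{"tx":0,"ty":0.0002,"tz":0,"ax":0,"ay":0,"az":0,"jaw":-1},{"tx":0,"ty":0.0002,"tz":0,"ax":0,"ay":0,"az":0,"jaw":-1},{"tx":0,"ty":0.0002,"tz":0,"ax":0,"ay":0,"az":0,"jaw":-1},{"tx":0,"ty":0,"tz":0,"ax":0,"ay":0,"az":0,"jaw":-1},{"tx":0,"ty":0,"tz":0,"ax":0,"ay":0,"az":0,"jaw":-1},{"tx":0,"ty":0,"tz":0,"ax":0,"ay":0,"az":0,"jaw":-1},{"tx":0,"ty":0,"tz":0,"ax":0,"ay":0,"az":0,"jaw":-1},{"tx":0,"ty":0,"tz":0,"ax":0,"ay":0,"az":0,"jaw":-1},{"tx":0,"ty":0,"tz":0,"ax":0,"ay":0,"az":0,"jaw":-1},{"tx":0,"ty":0,"tz":0,"ax":0,"ay":0,"az":0,"jaw":-1}]' 30; python3 chk.py
```

```text
time: 21.3
ee_pos: [0.6296, 0.0212, 0.079]
tcp_rot: [-179.9, -0.1, -175.1]
wrist_force: [4.4, -8.5, 4.5]
opening: 0.0157
grasp_force: 32.1
bed force [ 2.202  -8.7747  5.2734] [0.0883 0.0157 0.079 ]
160 [231, 230, 230, 230, 231, 230, 230, 230, 230, 231, 230, 230, 230, 229, 210, 153, 134, 148, 181, 213, 229, 236, 242, 246, 248, 249, 249, 249, 249, 249, 249, 248, 248, 248, 248, 248, 248, 248, 248, 248]
190 [230, 230, 231, 230, 230, 230, 230, 231, 230, 230, 230, 222, 186, 140, 145, 173, 207, 227, 235, 241, 245, 248, 248, 249, 249, 249, 249, 249, 249, 249, 249, 249, 249, 249, 249, 249, 249, 249, 249, 249]
```

```bash
python3 -m handwheel '[{"tx":0,"ty":0,"tz":0,"ax":0,"ay":0,"az":0,"jaw":-0.4},{"tx":0,"ty":0,"tz":0,"ax":0,"ay":0,"az":0,"jaw":-0.2},{"tx":0,"ty":0,"tz":0,"ax":0,"ay":0,"az":0,"jaw":-0.1},{"tx":0,"ty":0,"tz":0,"ax":0,"ay":0,"az":0,"jaw":-0.1},{"tx":0,"ty":0,"tz":-0.01,"ax":0,"ay":0,"az":0,"jaw":-0.1},{"tx":0,"ty":0,"tz":-0.02,"ax":0,"ay":0,"az":0,"jaw":-0.1},{"tx":0,"ty":0,"tz":-0.03,"ax":0,"ay":0,"az":0,"jaw":-0.1},{"tx":0,"ty":0,"tz":-0.04,"ax":0,"ay":0,"az":0,"jaw":-0.1},{"tx":0,"ty":0,"tz":-0.03,"ax":0,"ay":0,"az":0,"jaw":-0.1},{"tx":0,"ty":0,"tz":0,"ax":0,"ay":0,"az":0,"jaw":-0.1}]' 30
python3 - <<'E'
from h import *
im,K,E=cam("wrist"); cv2.imwrite("pics/w9.png",im[:,:,::-1])
E
```

```text
time: 22.6
ee_pos: [0.6307, 0.0225, 0.2125]
tcp_rot: [180.0, 0.1, -175.1]
wrist_force: [0.3, -0.4, 0.0]
opening: 0.0382
grasp_force: 0.0
```

View pics/w9.png

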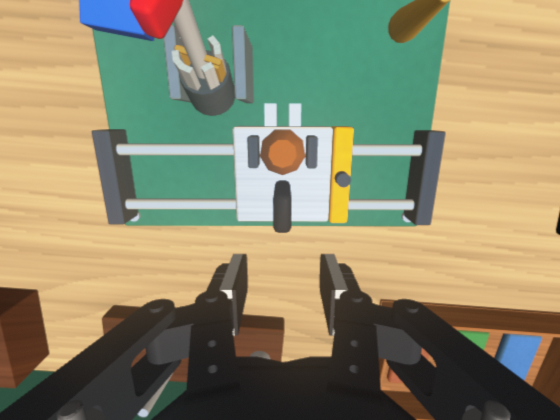

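The carriage edge (u≈331) now meets the yellow stop. The gripper is clear above it, and the plunger is still parked, with the bar twisted at (160,15). Handing in.

```bash
python3 -c "
from workcell import workorder; print(workorder.job_done())"
```

```text
the job is handed in; nothing more can be done
None
```

I parked the plunger in its rest notch and slid the carriage up against the yellow stop, pressing with about 9 N. I then let go, raised the arm clear and handed the job in at about 23 s; no verdict came back.

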